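# Refit the barbecue's gas knob and hold it in

## Task

The gas control box has lost one of its two knobs: lift the loose black knob out of the steel tray on the turntable, turn it so that the flat in its bore matches the flat of the bare D-shaped spindle, and push it fully home on the spindle. Then keep pressing so that knob and spindle go right in against the spring, as when lighting the burner, and finish like that: still gripping the knob and holding it pressed in, not letting go. Leave the tray, jar, brush, thermometer, scraper and salt pot where they are.

Things in the scene. Friction and masses are not known exactly. Their poses are not given: they have to be found in the camera images.
- knob: Loose black plastic control knob, 50 g, lying upright in the tray. Origin: centre of its underside; z up. Round skirt, diameter 44 mm, z = 0 to 19 mm. On it a bar grip along x: 14 mm thick (y), x = -16 to +20 mm, z = 19 to 42 mm. A beak low on the skirt's rim reaches out to x = +29 mm and shows which way +x points.
- knob_bore (a point): Centre of the mouth of the blind D-shaped bore in the knob's underside (same point and axes as the knob's origin). 16 mm deep, radius 7.25 mm, its flat 4.25 mm from the axis on the +x (beak) side. Fits the spindle only with the knob's +x the same way as the spindle's +x, within about 0.25 rad.
- spindle_tip (a point): Centre of the top of the bare steel D-shaft. Diameter 12 mm, flat 3 mm from the axis; this point's +x is the way the flat faces, z up. Topmost 4 mm taper to 0.6 of the section. The tip stands 26 mm above the box's top panel; with the knob fully home its underside is 16 mm below the tip. A raised rib on the panel, 33 to 47 mm from the axis, lies on the flat's side.
- spindle (a joint): How far the spindle is pressed in: 0 out, 0.007 m fully in, straight down. It cannot turn. The spring pushes back with 4 N at 0 and 9 N fully in and returns the spindle when released. With the knob home there are 10 mm under it to the panel, 3 mm when pressed in.
- console: Gas control box, fixed, metal, 160 mm (its x) by 260 mm (its y) by 55 mm high; origin: centre of its underside. The bare spindle stands at (0, +60 mm), its flat facing the box's +x; an identical knob, already fitted and fixed, stands at (0, -60 mm), its beak to +x, its top 107 mm above the ledge.
- turntable: Fixed wooden turntable, diameter 280 mm, 25 mm high; origin: centre of its underside. Carries the tray and the jar. It may be on either side, the control box on the other.
- tray: Loose open steel tray, 150 by 120 mm, 20 mm high, walls and floor 3 mm; origin: centre of its underside. Holds the knob and, at its +x end, a flat brass washer 28 mm across and 6 mm high.
- jar: Small glass jar with steel lid, diameter 48 mm, 62 mm high, on the turntable beside the tray; leave alone. Origin: centre of its underside.
- brush: Black basting brush, 245 mm long, 14 mm high, lying on the far part of the ledge; leave alone. Origin: underside, near its middle.
- probe: Steel meat thermometer, 140 mm long, dial 35 mm across, lying near the robot; leave alone. Origin: underside, near its middle.
- scraper: Green plastic grill scraper, 204 mm long, 80 mm wide, 18 mm high, on the far part of the ledge; leave alone. Origin: underside, near its middle.
- salt_pot: White ceramic salt pot, diameter 60 mm, 60 mm high, near the robot; leave alone. Origin: centre of its underside.
Not all that is in view belongs to the job. Several things have the shape of the knob; the one meant has the colours described above. There is more than one size of the tray; the job needs the larger.

How it is judged (in metres and radians):
On the way, in this order (a step that is already met when the one before it is completed fails the run):
1. the knob is lifted out of the tray (z of knob in the frame of tray above 0.035 m and contact force between the fingers and knob above 1 N and contact force between knob and tray below 0.05 N), for 0.1 s.
2. the knob is fully home on the spindle, flat to flat (z of knob in the frame of spindle_tip below -0.0135 m and horizontal distance between knob and spindle_tip below 0.004 m and angle between the x axis of knob and the x axis of spindle_tip, either way round below 0.35 rad and angle between knob's own z axis and vertical below 0.15 rad), for 0.1 s.
At the end, for the whole second after the job is handed in: Knob fully home (underside at least 13.5 mm below the spindle tip, axes within 4 mm, flats aligned within 0.35 rad, upright within 0.15 rad), spindle pressed in by more than 5 of its 7 mm, fingers still on the knob with more than 2 N, through the last second (all of step 2 and value of joint spindle above 0.005 m and contact force between the fingers and knob above 2 N); the arm keeps its last pose, push and grip.
It fails at once if the tray, jar, brush, thermometer, scraper or salt pot is moved by more than 40 mm (distance of any of jar, brush, probe, scraper, salt_pot, tray from where it was at the start of the episode above 0.04 m).
It also fails if it takes over 42 s, if anything falls off the work surface, if the arm or the gripper's body presses on something with over 40 N, if the wrist force passes 120 N, or if a joint passes its speed limit or range.

## Robot

A 7-joint arm with a two-finger parallel gripper is mounted at the origin on the work surface. World frame = base frame: x ahead of the robot, y to its left, z up, the work surface at z = 0. Lengths are in mm, angles in rad, forces in N, time in s.
With the tool pointing down it reaches from about 350 to 900 mm from the base axis. Payload 19.9 kg.
Tool frame: the origin (TCP) lies at the very end of the fingers, on their centre line; the grasp point (between the pads) lies manip.grip_depth behind it (manip.grip_depth is the distance from the TCP to the grasp point, in mm); z points along the fingers, y is the line along which they close (so a half turn about z gives the same grasp; the last joint's range is limited). The gripper opens to 85 mm and grips with 20 to 120 N. Pads are 22 mm wide; open, the fingers measure 114 mm over their backs; the gripper's body (76 mm by 85 mm) begins 54 mm behind the grasp point. The pads swing forward as they close: fully open they stand 13 mm farther back than shut.
Start: joints at [-1.27, 0.417, -0.01, 1.614, 0.005, 1.111, -0.053], TCP at [209.478, 588.829, 231.26] pointing down, gripper open.
Joint ranges: [-2.81, 2.81], [-0.39, 2.02], [-1.27, 1.25], [0.06, 2.57], [-1.19, 4.33], [0.19, 2], [-2.82, 2.82]. Speed limits (rad/s): [1.89, 1.89, 2.39, 2.39, 3.01, 3.01, 3.01].

## Interface

Orientations are given as [roll, pitch, yaw] about the fixed x, y, z axes, in that order (R = Rz(yaw) Ry(pitch) Rx(roll)).
In Python, from workcell import manip gives the robot as it stands.
- The arm moves only by the tool play_rows, never from a script. Its argument "series" is a list of rows, each an object with "travel": the shift along the tool's x, y, z in m, a list of three; "delta_rot": the turn, a rotation vector about the tool's x, y, z in degrees, a list of three. In form: [{"travel": [x, y, z], "delta_rot": [wx, wy, wz]}, ...]. A call has 1 to 5 rows; each row is the pose to reach, as a shift and turn from the pose commanded when the call began, along the tool's axes at that moment; what a row does not reach only later rows make up. A row lasts 1/12 s, in which the tool goes at most 41.7 mm and 7.16 degrees, less where a joint would pass 70% of its speed; a pose out of reach is approached as far as the arm can. A call with a gripper value outside its range is refused whole. "jaw" is the finger opening in m, from 0 to 0.0854, set as the call begins (left out, the last holds). The fingers move at their own pace and stop on an object; "grip_force" is the grip in N (left out, the last holds). Time passes only in rows, so rows that repeat a pose let the fingers close. It gives the time, the measured TCP pose, the force, the opening and the grip force at its end, in the units of the state.
- manip.observe(): the state, without advancing time (a new reading comes with each control period).
- manip.camera(name): name is "side" or "top"; returns (picture, depth): 384x512x3 uint8, red, green, blue; 384x512 float32, mm along the optical axis (not along the pixel's ray), 0 where there is no reading.
- manip.camera_model(name): a dict with "intrinsics" (3x3 intrinsics, pixels), "k1" (the pictures are not rectified: a ray, as slopes to the right and down, at radius r is drawn at 1 + k1 r^2 times it, then the intrinsics apply), "pose" (4x4, takes a point from camera to world coordinates). Camera axes: x right, y down, z forward; pixel columns grow to the right and rows downward; lengths in mm; the calibration is good to about 2 mm. A picture is of the moment at which its call begins. camera_model takes no time and is no camera call.
- manip.close_job(): hands the job in; it is judged then, once.
The state is a dict: "t": time; "joint_pos": joint angles; "qd": joint speeds; "effort": joint torques, N m; "tcp_pos": TCP position; "tcp_rot": TCP orientation; "contact_force": force on the tool from outside, world axes, zero at the start; "wrist_torque": the same for the moment, N m; "opening": finger opening in mm; "grasp_force": force on a finger pad.
Only numpy, scipy, OpenCV 4.12 (cv2) and the standard library are available. Lean on these libraries where they do the work, as an engineer would, in place of code of your own. Each camera call takes 0.05 s, during which the arm holds its last target. There are 200 camera calls.

## Working session

There is one attempt and no reset: what is moved stays moved. The work goes in short steps, Python scripts to look and compute and a tool call to move; the robot and the scene stay as the last step left them, time stands still between calls to the robot, and variables do not carry over. Pictures are saved under pics/ and viewed, at most 10 in all, crops included, and the job is handed in when it is done.

Besides the shell and the picture viewer there is one more tool, called after ">>>" as name(argument=value, ...), one argument or row to a line, values as JSON. play_rows: Moves the arm, as the interface text tells. Its arguments: {"type":"object","properties":{"series":{"type":"array","items":{"type":"object","properties":{"travel":{"type":"array","items":{"type":"number"}},"delta_rot":{"type":"array","items":{"type":"number"}}}}},"jaw":{"type":"number"},"grip_force":{"type":"number"}},"required":["series"]}

```bash
mkdir -p pics; cat > h.py <<'E'
import numpy as np, cv2
from workcell import manip
from scipy.spatial.transform import Rotation as R
def pts(name,uv,depth=None,z=None):
    m=manip.camera_model(name);K=np.array(m['intrinsics'],float);P=np.array(m['pose'],float);out=[]
    for i,(u,v) in enumerate(uv):
        d=np.array([(u-K[0,2])/K[0,0],(v-K[1,2])/K[1,1]]);s=d.copy()
        for _ in range(20): s=d/(1+m['k1']*(s@s))
        ray=P[:3,:3]@np.array([s[0],s[1],1.])
        if z is not None:
            t=(z-P[2,3])/ray[2]
        else: t=depth[int(round(v)),int(round(u))]
        out.append(P[:3,3]+t*ray)
    return np.array(out)
E
python3 - <<'E'
from h import *
for n in('top','side'):
    p,d=manip.camera(n);cv2.imwrite(f'pics/{n}0.png',cv2.resize(p[:,:,::-1],(800,600),interpolation=cv2.INTER_CUBIC));np.savez(n+'0.npz',p=p,d=d)
    m=manip.camera_model(n);print(np.round(m['pose'],3).tolist(),m['k1'],m['intrinsics'])
print(manip.observe(),manip.grip_depth)
E
```

```text
[[0.002, -1.0, 0.025, 472.939], [-1.0, -0.002, 0.004, -36.151], [-0.004, -0.025, -1.0, 1387.061], [0.0, 0.0, 0.0, 1.0]] 0.025258328532218197 [[426.6196266    0.         249.2087484 ]
 [  0.         426.6196266  188.69740212]
 [  0.           0.           1.        ]]
[[0.976, -0.14, 0.168, 320.86], [-0.219, -0.642, 0.734, -1007.632], [0.005, -0.753, -0.658, 932.877], [0.0, 0.0, 0.0, 1.0]] 0.03274137185241783 [[391.26703425   0.         254.30380161]
 [  0.         391.26703425 186.86223678]
 [  0.           0.           1.        ]]
{'t': 0.1, 'joint_pos': array([-1.27055403,  0.41792465, -0.01030108,  1.61410805,  0.00469114,
        1.11069194, -0.05298786]), 'qd': array([-0.00041854, -0.00105386,  0.0004097 , -0.00112431,  0.0002499 ,
       -0.00082161, -0.00117774]), 'effort': array([ 1.95028442e-03, -8.65818858e+01,  6.80678487e-01, -4.35642385e+01,
        1.91722380e-02,  4.94176755e-03, -5.16342561e-05]), 'tcp_pos': array([209.35919658, 588.56366752, 230.71885377]), 'tcp_rot': array([-3.14048731e+00,  7.88472520e-05,  2.79986481e+00]), 'contact_force': array([-0.36394713,  0.48671011,  0.2262411 ]), 'wrist_torque': array([-0.04500199, -0.05968685, -0.0182873 ]), 'grasp_force': 0.0, 'opening': 85.10625111238717} 18.700000000000003
```

View pics/top0.png

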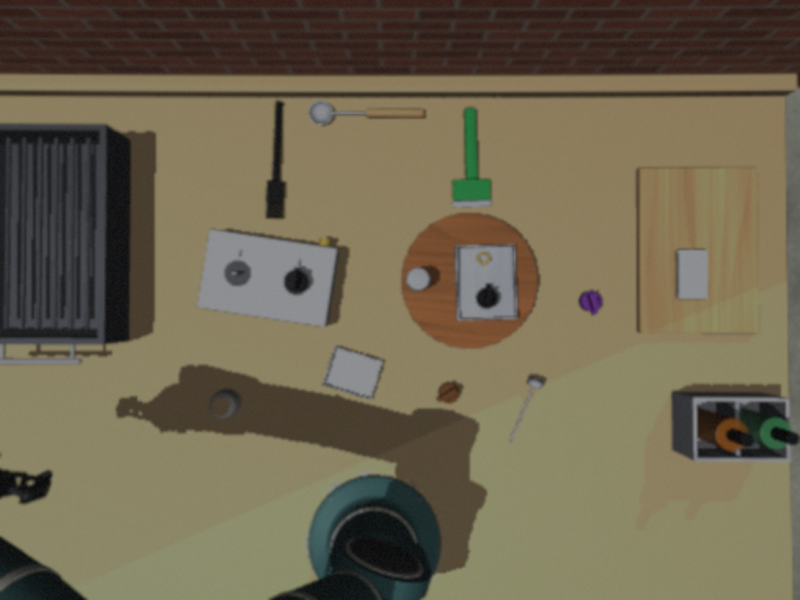

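View pics/side0.png

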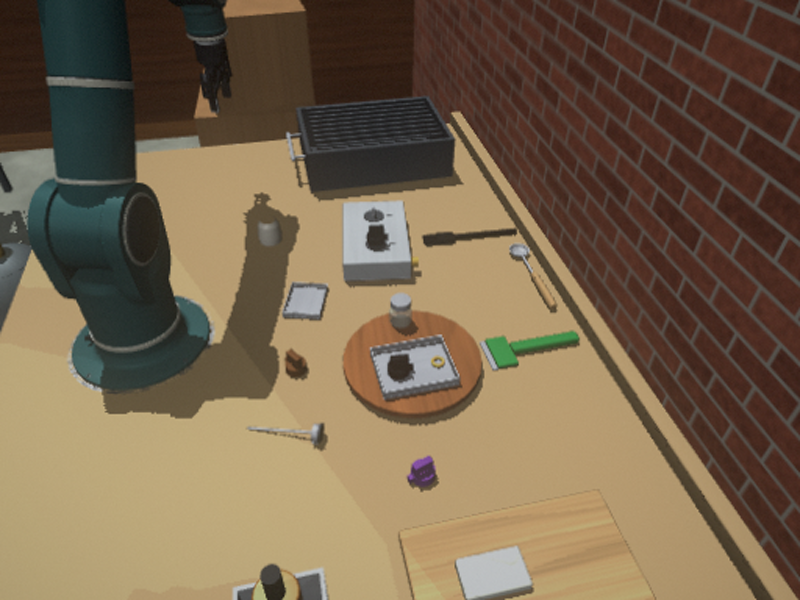

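The top view shows these knob-shaped things (800x600 px):
- black knob in the large tray on the turntable, (487,297)
- fitted black knob on the box, (298,281)
- brown knob, (449,392)
- purple knob, (591,301)

The bare spindle is at (237,272), and the small empty tray is the decoy at (354,372). The side view agrees. I choose the black knob in the tray and will check it in one close crop.

```bash
python3 - <<'E'
from h import *
p=np.load('top0.npz')['p'][:,:,::-1]
a=p[150:210,282:342];b=p[140:215,122:222]
f=cv2.resize(a,None,fx=6,fy=6,interpolation=cv2.INTER_CUBIC);g=cv2.resize(b,None,fx=4,fy=4,interpolation=cv2.INTER_CUBIC)
c=np.zeros((360,760,3),np.uint8);c[:,:360]=f;c[:300,360:]=g
c=np.clip(c.astype(float)*1.6,0,255).astype(np.uint8)
cv2.imwrite('pics/crop1.png',c)
E
```

```text
(no output)
```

View pics/crop1.png

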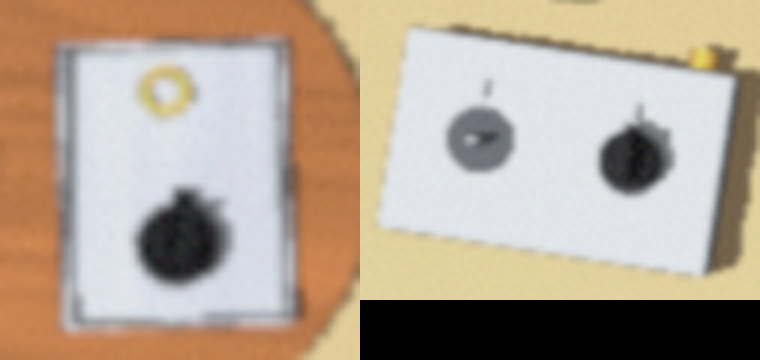

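The crop confirms it: left, the black knob in the large tray at (178,240), beak pointing up at (186,192), with the brass washer at (165,92). Right, the box with the bare spindle in its grey disc at (480,139) and the fitted knob at (632,160).

```bash
cat > meas.py <<'E'
from h import *
z=np.load('top0.npz');p,d=z['p'],z['d']
vv,uu=np.mgrid[0:384,0:512]
def cloud(u0,u1,v0,v1):
    uv=[(u,v) for v in range(v0,v1) for u in range(u0,u1)]
    return np.array(uv),pts('top',uv,depth=d),np.array([p[v,u] for u,v in uv]).astype(int)
# box
uv,P,c=cloud(120,225,138,218)
m=(P[:,2]>45)&(P[:,2]<65);print('boxz',np.median(P[m,2]))
msk=np.zeros(d.shape,np.uint8);mm=P[:,2]>45;msk[uv[mm][:,1],uv[mm][:,0]]=1
msk=cv2.morphologyEx(msk,cv2.MORPH_OPEN,np.ones((3,3)));n,l,s,_=cv2.connectedComponentsWithStats(msk);k=1+s[1:,4].argmax()
ys,xs=np.where(l==k);W=pts('top',list(zip(xs,ys)),z=55)[:,:2]
r=cv2.minAreaRect(W.astype(np.float32));print('box',r)
b=np.array(pts('top',[(122+50/4,140+27/4),(122+375/4,140+75/4),(122+346/4,140+273/4),(122+20/4,140+225/4)],z=55));b-=0
ctr=b.mean(0);e=(b[0]-b[1])+(b[3]-b[2]);f=b[0]+b[1]-b[2]-b[3]
print('manual',ctr,'yaw',np.arctan2(-e[0],e[1]),np.arctan2(f[1],f[0]),np.linalg.norm(e)/2,np.linalg.norm(f)/2)
yaw=np.arctan2(-e[0],e[1]);print('spindle from box',ctr[:2]+60*np.array([-np.sin(yaw),np.cos(yaw)]))
print('disc',pts('top',[(122+120/4,140+139/4)],z=55))
# spindle/knobs high points
for nm,q,z0 in(('spindle',(140,165,160,190),62),('fit knob',(175,205,165,195),90),('knob',(298,326,175,204),52),('skirt',(298,326,175,204),36)):
    uv,P,c=cloud(*q);m=P[:,2]>z0
    if m.sum()>2:
        Q=P[m];rr=cv2.minAreaRect(Q[:,:2].astype(np.float32));print(nm,m.sum(),Q.mean(0).round(1),Q[:,2].max(),rr)
uv,P,c=cloud(298,326,175,204);m=c.sum(1)<200
D=pts('top',uv[m],z=45);print('dark',m.sum(),D.mean(0))
for zz in(30,45,67): print(zz,pts('top',[(282+178/6,150+240/6),(282+186/6,150+192/6)],z=zz).round(1).tolist())
t=pts('top',[(282+x/6,150+y/6) for x,y in((55,42),(290,40),(297,318),(65,328))],z=45);print('tray',t.round(1).tolist())
# side view
z=np.load('side0.npz');p=z['p'];d=z['d']
for nm,q,z0 in(('Sspindle',(228,252,125,145),64),('Sfit',(228,252,135,165),90),('Sknob',(240,275,215,248),52)):
    uv=[(u,v) for v in range(q[2],q[3]) for u in range(q[0],q[1])];P=pts('side',uv,depth=d);m=(P[:,2]>z0)
    if m.sum()>2: print(nm,m.sum(),P[m].mean(0).round(1),P[m].min(0).round(1),P[m].max(0).round(1))
E
python3 meas.py
```

```text
boxz 55.47314715608991
box ((542.091064453125, 215.25672912597656), (262.1925048828125, 159.4788360595703), 81.50929260253906)
manual [541.16849127 212.81634595  55.        ] yaw -0.14413527674451287 -0.14092701305825944 256.93973261160926 156.4049765621165
spindle from box [549.7866949  272.19417487]
disc [[549.52207608 273.65854281  55.        ]]
spindle 24 [536.7 221.8 291.8] 1387.061205255847 ((517.3167114257812, 128.68890380859375), (340.8756408691406, 19.246543884277344), 78.16392517089844)
fit knob 69 [530.4 140.4 197.8] 1387.061205255847 ((496.74774169921875, 68.08778381347656), (210.53158569335938, 37.50968551635742), 67.03193664550781)
knob 70 [ 503.5 -220.8  104.8] 1387.061205255847 ((497.81622314453125, -137.90274047851562), (34.619171142578125, 206.6166229248047), 4.2269368171691895)
skirt 180 [ 500.1 -224.6   68.8] 1387.061205255847 ((496.8541259765625, -152.35659790039062), (69.38167572021484, 232.53977966308594), 0.1556466519832611)
dark 150 [ 504.35466675 -226.79831918   45.        ]
30 [[503.6, -228.6, 30.0], [529.0, -232.9, 30.0]]
45 [[503.2, -226.5, 45.0], [528.4, -230.7, 45.0]]
67 [[502.7, -223.4, 67.0], [527.5, -227.5, 67.0]]
tray [[607.1, -162.1, 45.0], [608.3, -285.2, 45.0], [462.6, -288.6, 45.0], [457.0, -167.3, 45.0]]
Sspindle 21 [531.5 160.2 130.7] [  320.9 -1007.6    65.3] [551.8 275.5 932.9]
Sfit 60 [522.3  92.6 143.5] [  320.9 -1007.6    90.7] [550.9 161.5 932.9]
Sknob 98 [ 494.1 -271.6  110.4] [  320.9 -1007.6    52. ] [ 522.  -220.5  932.9]
```

```bash
cat > meas2.py <<'E'
from h import *
def cl(n,q,zl,zh,ext=200):
    z=np.load(n+'0.npz');d=z['d'];uv=np.array([(u,v) for v in range(q[2],q[3]) for u in range(q[0],q[1]) if d[v,u]>0])
    P=pts(n,uv,depth=d);m=(P[:,2]>zl)&(P[:,2]<zh);return uv[m],P[m]
for nm,n,q,zl,zh in(('spT','top',(140,165,160,190),68,90),('spS','side',(225,255,125,150),66,90),
  ('fitT','top',(175,205,165,195),98,115),('fitS','side',(225,255,130,168),98,115),
  ('knT','top',(298,326,175,204),60,80),('knS','side',(240,275,215,248),60,80)):
    uv,P=cl(n,q,zl,zh)
    if len(P)<3: print(nm,len(P));continue
    u,s,vt=np.linalg.svd(P[:,:2]-P[:,:2].mean(0),full_matrices=False);a=vt[0]*np.sign(vt[0,0])
    print(nm,len(P),np.median(P,0).round(1),P.mean(0).round(1),'ax',np.arctan2(a[1],a[0]).round(3),s.round(1),'x',np.ptp(P@[1,0,0]).round(1),'y',np.ptp(P@[0,1,0]).round(1),'z',P[:,2].max().round(1))
for nm,n,q,zl,zh in(('skT','top',(298,326,175,204),36,80),('fskT','top',(175,205,165,195),68,115)):
    uv,P=cl(n,q,zl,zh);r=cv2.minEnclosingCircle(P[:,:2].astype(np.float32));print(nm,len(P),P.mean(0).round(1),r,P.min(0),P.max(0))
E
python3 meas2.py
```

```text
spT 12 [550.3 272.3  80. ] [550.2 272.4  79.3] ax 1.32 [12.5  8.1] x 6.7 y 10.4 z 84.9
spS 15 [549.4 265.2  81.9] [545.3 224.1  81.4] ax 1.503 [213.2  45.4] x 44.5 y 127.1 z 89.5
fitT 56 [535.6 153.9 106.6] [535.1 154.8 106.5] ax -0.152 [77.2 31. ] x 33.3 y 15.8 z 111.5
fitS 40 [531.6 150.2 106.2] [533.  151.  105.3] ax -0.144 [64.6 28.1] x 34.1 y 16.9 z 113.4
knT 57 [ 505.7 -227.    69.5] [ 505.  -226.7   69.5] ax -0.058 [78.1 31.2] x 34.1 y 15.1 z 77.3
knS 74 [ 504.  -233.1   70.3] [ 503.9 -231.4   69.1] ax -0.045 [89.4 37.8] x 36.0 y 18.0 z 76.8
skT 178 [ 500.4 -226.7   53.9] ((495.6112060546875, -239.28451538085938), 44.305694580078125) [ 462.33498189 -268.72026223   36.14305443] [ 531.74261632 -205.77355194   77.34429458]
fskT 172 [533.7 153.1  91.1] ((536.4037475585938, 155.2676544189453), 24.410215377807617) [513.46572911 133.79370508  68.46573394] [559.7005558  175.53466169 111.50753943]
```

```bash
cat > go.py <<'E'
import sys
from h import *
x,y,z,yaw=map(float,sys.argv[1:5]);s=manip.observe()
Rm=R.from_euler('xyz',s['tcp_rot']);T=R.from_euler('xyz',[np.pi,0,yaw])
print('t',s['t'],'travel mm',np.round(Rm.inv().apply(np.array([x,y,z])-s['tcp_pos']),1),'rot deg',np.round(np.degrees((Rm.inv()*T).as_rotvec()),2))
E
python3 go.py 450 200 200 3.087; python3 go.py 505 -227 160 3.087
```

```text
t 0.1 travel mm [-356.9 -285.4   31.1] rot deg [ -0.06  -0.   -16.45]
t 0.1 travel mm [-551.8 -669.3   71.5] rot deg [ -0.06  -0.   -16.45]
```

>>> play_rows(
  series=[
    {"travel": [-0.357, -0.285, 0.031], "delta_rot": [0, 0, -16.4]},
    {"travel": [-0.357, -0.285, 0.031], "delta_rot": [0, 0, -16.4]},
    {"travel": [-0.357, -0.285, 0.031], "delta_rot": [0, 0, -16.4]},
    {"travel": [-0.357, -0.285, 0.031], "delta_rot": [0, 0, -16.4]},
    {"travel": [-0.357, -0.285, 0.031], "delta_rot": [0, 0, -16.4]},
  ],
  jaw=0.055,
)

```text
t: 0.52
tcp_pos: [319.3, 410.8, 216.9]
tcp_rot: [-3.141, -0.0, 3.086]
contact_force: [1.7, -0.0, -0.9]
opening: 54.4
grasp_force: 0.0
```

```bash
python3 go.py 450 200 200 3.087; python3 go.py 505 -227 160 3.087;  python3 -c "
from h import *
print(manip.observe())"
```

```text
t 0.5167 travel mm [-142.1 -203.3   17. ] rot deg [-0.02 -0.01 -0.03]
t 0.5167 travel mm [-220.6 -626.6   57.1] rot deg [-0.02 -0.01 -0.03]
{'t': 0.5167, 'joint_pos': array([-0.97672335,  0.24621438,  0.00875803,  1.88833095, -0.00255527,
        1.00744565,  0.54881487]), 'qd': array([ 0.64739006, -0.29900617,  0.25223708,  0.47780949, -0.07050035,
       -0.18128541,  0.90725882]), 'effort': array([-10.51638991, -64.56977606,  -2.90388621, -42.22029448,
         0.13425518,   0.75665602,  -2.85516232]), 'tcp_pos': array([319.28622921, 410.78495019, 216.91751681]), 'tcp_rot': array([-3.14127496e+00, -2.23878193e-04,  3.08647519e+00]), 'contact_force': array([ 1.65835869, -0.0352813 , -0.85297019]), 'wrist_torque': array([ 0.019169  , -0.07314838, -0.02226564]), 'grasp_force': 0.0, 'opening': 54.434564321106436}
```

>>> play_rows(
  series=[
    {"travel": [-0.142, -0.203, 0.017]},
    {"travel": [-0.142, -0.203, 0.017]},
    {"travel": [-0.142, -0.203, 0.017]},
    {"travel": [-0.142, -0.203, 0.017]},
    {"travel": [-0.142, -0.203, 0.017]},
  ],
)

```text
$.series[0]: bad value
```

>>> play_rows(
  series=[
    {"travel": [-0.02, -0.23, 0.01]},
    {"travel": [-0.02, -0.23, 0.01]},
    {"travel": [-0.02, -0.23, 0.01]},
    {"travel": [-0.02, -0.23, 0.01]},
    {"travel": [-0.02, -0.23, 0.01]},
  ],
)

```text
$.series[0]: bad value
```

```bash
python3 go.py 505 -227 160 3.087
```

```text
t 0.5167 travel mm [-220.6 -626.6   57.1] rot deg [-0.02 -0.01 -0.03]
```

Each row needs `delta_rot` as well.

>>> play_rows(
  series=[
    {"travel": [-0.142, -0.203, 0.017], "delta_rot": [0, 0, 0]},
    {"travel": [-0.142, -0.203, 0.017], "delta_rot": [0, 0, 0]},
    {"travel": [-0.142, -0.203, 0.017], "delta_rot": [0, 0, 0]},
    {"travel": [-0.142, -0.203, 0.017], "delta_rot": [0, 0, 0]},
    {"travel": [-0.142, -0.203, 0.017], "delta_rot": [0, 0, 0]},
  ],
)

```text
t: 0.93
tcp_pos: [428.8, 234.1, 202.9]
tcp_rot: [3.142, 0.0, 3.086]
contact_force: [1.5, 0.2, 0.2]
opening: 55.3
grasp_force: 0.0
```

>>> play_rows(
  series=[
    {"travel": [-0.02, -0.23, 0.01], "delta_rot": [0, 0, 0]},
    {"travel": [-0.02, -0.23, 0.01], "delta_rot": [0, 0, 0]},
    {"travel": [-0.02, -0.23, 0.01], "delta_rot": [0, 0, 0]},
    {"travel": [-0.02, -0.23, 0.01], "delta_rot": [0, 0, 0]},
    {"travel": [-0.02, -0.23, 0.01], "delta_rot": [0, 0, 0]},
  ],
)

```text
t: 1.35
tcp_pos: [434.2, 26.1, 193.9]
tcp_rot: [3.141, 0.0, 3.086]
contact_force: [1.4, -0.1, -1.0]
opening: 54.7
grasp_force: 0.0
```

```bash
python3 go.py 505 -227 160 3.087
```

```text
t 1.35 travel mm [ -84.8 -248.8   33.9] rot deg [ 0.01  0.   -0.05]
```

>>> play_rows(
  series=[
    {"travel": [-0.07, -0.19, 0.02], "delta_rot": [0, 0, 0]},
    {"travel": [-0.07, -0.19, 0.02], "delta_rot": [0, 0, 0]},
    {"travel": [-0.07, -0.19, 0.02], "delta_rot": [0, 0, 0]},
    {"travel": [-0.07, -0.19, 0.02], "delta_rot": [0, 0, 0]},
    {"travel": [-0.07, -0.19, 0.02], "delta_rot": [0, 0, 0]},
  ],
)

```text
t: 1.77
tcp_pos: [494.1, -168.1, 173.7]
tcp_rot: [-3.141, -0.0, 3.086]
contact_force: [0.2, 0.9, 0.8]
opening: 54.9
grasp_force: 0.0
```

```bash
python3 go.py 505 -227 160 3.087
```

```text
t 1.7667 travel mm [-14.2 -58.1  13.7] rot deg [-0.02 -0.   -0.08]
```

>>> play_rows(
  series=[
    {"travel": [-0.014, -0.056, 0.014], "delta_rot": [0, 0, 0]},
    {"travel": [-0.014, -0.056, 0.014], "delta_rot": [0, 0, 0]},
    {"travel": [-0.014, -0.056, 0.014], "delta_rot": [0, 0, 0]},
    {"travel": [-0.014, -0.056, 0.014], "delta_rot": [0, 0, 0]},
  ],
)

```text
t: 2.1
tcp_pos: [504.4, -223.1, 159.3]
tcp_rot: [-3.141, -0.001, 3.084]
contact_force: [0.3, 0.6, -0.4]
opening: 54.8
grasp_force: 0.0
```

```bash
python3 go.py 505 -227 80 3.087
```

```text
t 2.1 travel mm [-1.  -3.9 79.3] rot deg [-0.01 -0.08 -0.17]
```

>>> play_rows(
  series=[
    {"travel": [-0.001, -0.004, 0.03], "delta_rot": [0, 0, 0]},
    {"travel": [-0.001, -0.004, 0.06], "delta_rot": [0, 0, 0]},
    {"travel": [-0.001, -0.004, 0.079], "delta_rot": [0, 0, 0]},
    {"travel": [-0.001, -0.004, 0.079], "delta_rot": [0, 0, 0]},
  ],
)

```text
t: 2.43
tcp_pos: [504.0, -224.1, 77.9]
tcp_rot: [3.14, -0.005, 3.088]
contact_force: [-1.3, 0.6, -0.4]
opening: 54.7
grasp_force: 0.0
```

```bash
python3 go.py 505 -227 50 3.087; python3 - <<'E'
from h import *
p,d=manip.camera('side')
cv2.imwrite('pics/s1.png',np.clip(cv2.resize(p[165:265,205:325,::-1],(720,600),interpolation=cv2.INTER_CUBIC)*1.4,0,255))
E
```

```text
t 2.4333 travel mm [-1.3 -2.8 27.9] rot deg [ 0.09 -0.28  0.04][ WARN:0@0.601] global loadsave.cpp:1063 imwrite_ Unsupported depth image for selected encoder is fallbacked to CV_8U.
```

View pics/s1.png

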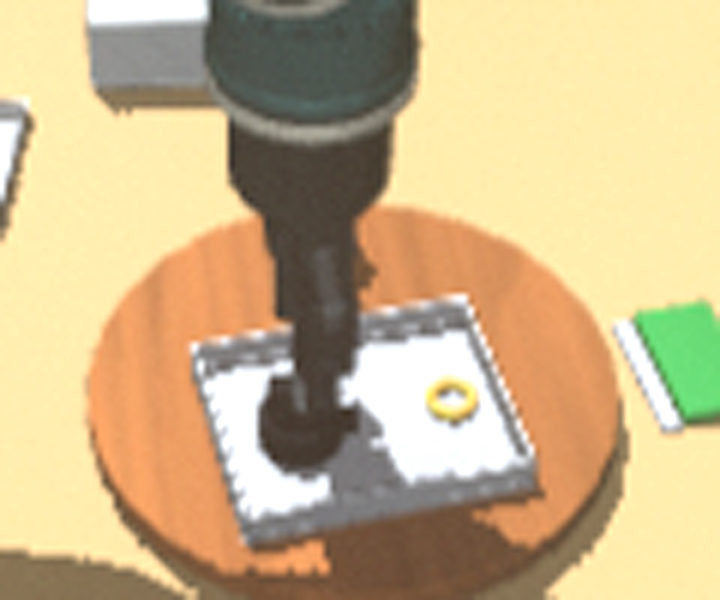

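The finger at (320,400) is over the bar, knob skirt at (300,430), beak at (350,420), tray undisturbed. I'll go down and grip.

>>> play_rows(
  series=[
    {"travel": [-0.001, -0.002, 0.014], "delta_rot": [0, 0, 0]},
    {"travel": [-0.001, -0.002, 0.027], "delta_rot": [0, 0, 0]},
    {"travel": [-0.001, -0.002, 0.027], "delta_rot": [0, 0, 0]},
    {"travel": [-0.001, -0.002, 0.027], "delta_rot": [0, 0, 0]},
  ],
)

```text
t: 2.82
tcp_pos: [506.4, -228.1, 54.0]
tcp_rot: [3.141, -0.001, 3.086]
contact_force: [0.1, -0.4, 0.3]
opening: 55.0
grasp_force: 0.0
```

>>> play_rows(
  series=[
    {"travel": [0, 0, 0], "delta_rot": [0, 0, 0]},
    {"travel": [0, 0, 0], "delta_rot": [0, 0, 0]},
    {"travel": [0, 0, 0], "delta_rot": [0, 0, 0]},
    {"travel": [0, 0, 0], "delta_rot": [0, 0, 0]},
    {"travel": [0, 0, 0], "delta_rot": [0, 0, 0]},
  ],
  jaw=0.0,
  grip_force=50,
)

```text
t: 3.23
tcp_pos: [506.9, -228.4, 54.6]
tcp_rot: [-3.141, 0.001, 3.086]
contact_force: [-2.0, 1.0, 5.8]
opening: 12.4
grasp_force: 51.4
```

>>> play_rows(
  series=[
    {"travel": [0, 0, 0], "delta_rot": [0, 0, 0]},
    {"travel": [0, 0, 0], "delta_rot": [0, 0, 0]},
    {"travel": [0, 0, 0], "delta_rot": [0, 0, 0]},
  ],
)

```text
t: 3.48
tcp_pos: [506.8, -228.4, 54.6]
tcp_rot: [-3.141, 0.001, 3.086]
contact_force: [-1.8, 0.6, 6.7]
opening: 12.6
grasp_force: 51.4
```

>>> play_rows(
  series=[
    {"travel": [0, 0, -0.02], "delta_rot": [0, 0, 0]},
    {"travel": [0, 0, -0.05], "delta_rot": [0, 0, 0]},
    {"travel": [0, 0, -0.08], "delta_rot": [0, 0, 0]},
    {"travel": [0, 0, -0.11], "delta_rot": [0, 0, 0]},
    {"travel": [0, 0, -0.11], "delta_rot": [0, 0, 0]},
  ],
)

```text
t: 3.9
tcp_pos: [508.6, -229.4, 169.4]
tcp_rot: [-3.14, 0.007, 3.086]
contact_force: [1.0, -0.3, 0.3]
opening: 12.7
grasp_force: 50.6
```

```bash
python3 go.py 549.8 272.5 165 2.997; python3 - <<'E'
from h import *
p,d=manip.camera('side');np.savez('side1.npz',p=p,d=d)
cv2.imwrite('pics/s2.png',cv2.resize(cv2.convertScaleAbs(p[145:245,205:325,::-1],alpha=1.6),(720,600),interpolation=cv2.INTER_CUBIC))
E
```

```text
t 3.9 travel mm [-13.  503.5   3.7] rot deg [-0.08  0.41  5.08]
```

View pics/s2.png

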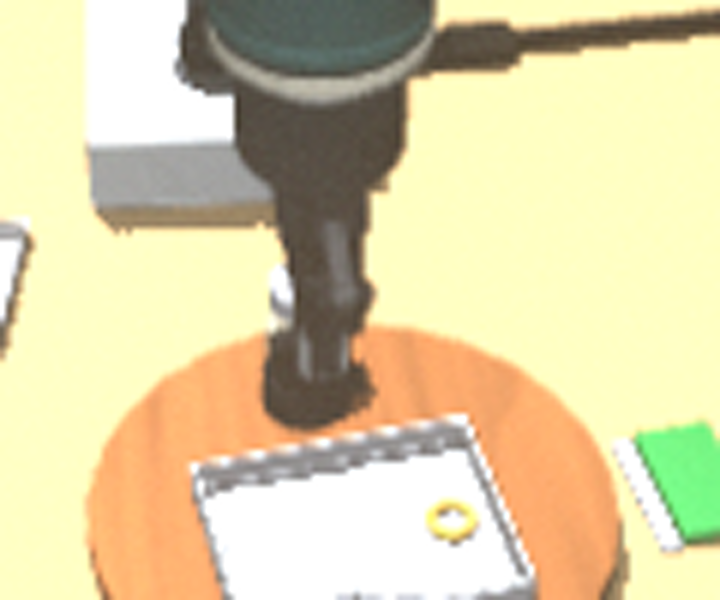

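The knob is gripped upright and clear of the tray, skirt around (312,390). Now I carry it to the spindle.

>>> play_rows(
  series=[
    {"travel": [-0.017, 0.503, 0], "delta_rot": [0, 0, 5.1]},
    {"travel": [-0.017, 0.503, 0], "delta_rot": [0, 0, 5.1]},
    {"travel": [-0.017, 0.503, 0], "delta_rot": [0, 0, 5.1]},
    {"travel": [-0.017, 0.503, 0], "delta_rot": [0, 0, 5.1]},
    {"travel": [-0.017, 0.503, 0], "delta_rot": [0, 0, 5.1]},
  ],
)

```text
t: 4.37
tcp_pos: [524.6, -18.8, 163.4]
tcp_rot: [-3.141, -0.001, 2.997]
contact_force: [1.7, 0.0, -1.1]
opening: 12.7
grasp_force: 50.6
```

```bash
python3 go.py 553.6 272 165 2.997
```

```text
t 4.3667 travel mm [ 13.2 291.9  -1.7] rot deg [-0.01 -0.04 -0.01]
```

>>> play_rows(
  series=[
    {"travel": [0.01, 0.208, -0.002], "delta_rot": [0, 0, 0]},
    {"travel": [0.01, 0.208, -0.002], "delta_rot": [0, 0, 0]},
    {"travel": [0.01, 0.208, -0.002], "delta_rot": [0, 0, 0]},
    {"travel": [0.01, 0.208, -0.002], "delta_rot": [0, 0, 0]},
    {"travel": [0.01, 0.208, -0.002], "delta_rot": [0, 0, 0]},
  ],
)

```text
t: 4.78
tcp_pos: [544.6, 188.6, 165.2]
tcp_rot: [-3.141, -0.001, 2.997]
contact_force: [0.4, -1.0, 0.5]
opening: 12.6
grasp_force: 50.6
```

```bash
python3 go.py 553.6 272 165 2.997
```

```text
t 4.7833 travel mm [ 3.1 83.9  0.2] rot deg [-0.02 -0.05  0.01]
```

>>> play_rows(
  series=[
    {"travel": [0.003, 0.04, 0], "delta_rot": [0, 0, 0]},
    {"travel": [0.003, 0.082, 0], "delta_rot": [0, 0, 0]},
    {"travel": [0.003, 0.082, 0.02], "delta_rot": [0, 0, 0]},
    {"travel": [0.003, 0.082, 0.04], "delta_rot": [0, 0, 0]},
    {"travel": [0.003, 0.082, 0.04], "delta_rot": [0, 0, 0]},
  ],
)

```text
t: 5.2
tcp_pos: [551.8, 267.7, 121.6]
tcp_rot: [-3.138, -0.005, 2.998]
contact_force: [0.0, -1.3, -1.2]
opening: 12.4
grasp_force: 50.5
```

>>> play_rows(
  series=[
    {"travel": [0, 0, 0], "delta_rot": [0, 0, 0]},
    {"travel": [0, 0, 0], "delta_rot": [0, 0, 0]},
  ],
)

```text
t: 5.37
tcp_pos: [554.4, 267.6, 126.6]
tcp_rot: [-3.142, 0.0, 2.996]
contact_force: [0.2, 0.2, 0.4]
opening: 12.3
grasp_force: 50.5
```

```bash
python3 go.py 553.6 272 122 2.997; python3 - <<'E'
from h import *
m=manip.camera_model('side')
ims=[]
for n,q in(('side',(115,155,212,262)),('top',(155,195,130,180))):
    p,d=manip.camera(n);np.savez(n+'2.npz',p=p,d=d)
    ims.append(cv2.resize(cv2.convertScaleAbs(p[q[0]:q[1],q[2]:q[3],::-1],alpha=1.8),(400,320),interpolation=cv2.INTER_CUBIC))
p0=np.load('side0.npz')['p'];ims.append(cv2.resize(cv2.convertScaleAbs(p0[115:155,212:262,::-1],alpha=1.8),(400,280),interpolation=cv2.INTER_CUBIC))
c=np.zeros((600,800,3),np.uint8);c[:320,:400]=ims[0];c[:320,400:]=ims[1];c[320:,:400]=ims[2];cv2.imwrite('pics/s3.png',c)
E
```

```text
t 5.3667 travel mm [1.5 4.3 4.6] rot deg [-0.    0.02 -0.05]
```

View pics/s3.png

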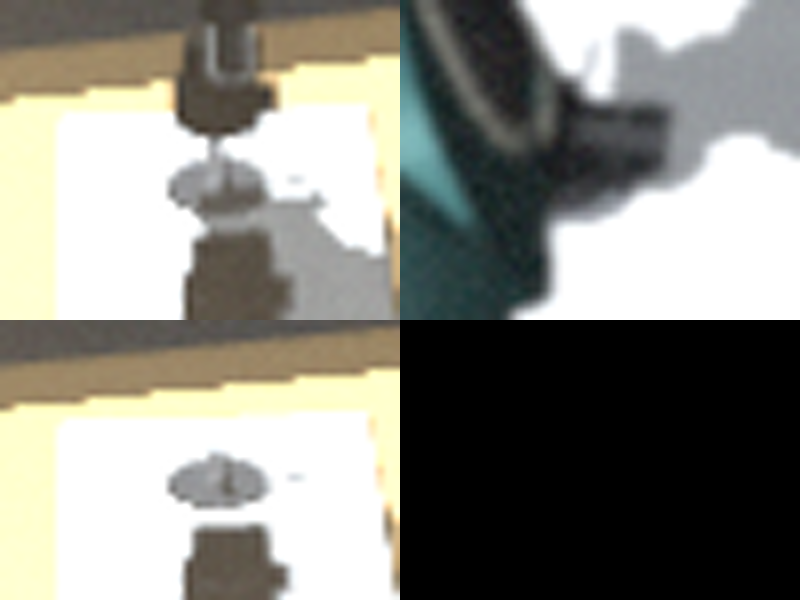

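```bash
cat >> h.py <<'E'
def proj(name,P):
    m=manip.camera_model(name);K=np.array(m['intrinsics'],float);M=np.array(m['pose'],float)
    c=(np.atleast_2d(P)-M[:3,3])@M[:3,:3];s=c[:,:2]/c[:,2:];s=s*(1+m['k1']*(s**2).sum(1,keepdims=True))
    return s*[K[0,0],K[1,1]]+[K[0,2],K[1,2]]
E
python3 - <<'E'
from h import *
yaw=-.144;x=np.array([np.cos(yaw),np.sin(yaw)])
def ring(c,z,r): 
    a=np.linspace(0,2*np.pi,73);return np.c_[c[0]+r*np.cos(a),c[1]+r*np.sin(a),np.full(73,z)]
f=lambda uv:((uv-[212,115])*8).round(1)
s=np.array([549.8,272.5]);k=np.array([554.4,267.6])-3.8*x
def show(n,c,z,r):
    q=f(proj('side',ring(c,z,r)));print(n,'u',q[:,0].min(),q[:,0].max(),'v',q[:,1].min(),q[:,1].max())
show('disc?r26',s,55,26);show('spindle base',s,60,6);show('tip',s,81,3.6)
show('knob bottom',k,100,22);show('knob skirt top',k,119,22)
print('beak tip',f(proj('side',np.r_[k+29*x,103])))
p=np.load('side0.npz')['p'].astype(int).sum(2);q=np.load('side2.npz')['p'].astype(int).sum(2)
print('before rows131-139 cols 232-248');print(p[129:141,232:248])
print('now rows 120-140, cols 230-250');print(q[120:142,230:250])
E
```

```text
disc?r26 u 161.9 266.6 v 156.8 215.8
spindle base u 202.0 226.2 v 170.7 184.3
tip u 205.8 220.5 v 137.6 145.8
knob bottom u 170.4 261.0 v 88.8 138.3
knob skirt top u 169.2 260.5 v 55.4 104.6
beak tip [[275.2 105.8]]
before rows131-139 cols 232-248
[[533 535 532 527 528 524 517 522 522 532 535 544 539 534 528 524]
 [560 560 557 551 551 555 555 564 565 563 565 560 566 568 564 555]
 [560 559 559 555 558 553 555 555 565 563 564 565 565 565 561 559]
 [561 559 560 556 560 554 534 507 562 564 564 565 565 567 565 558]
 [563 562 556 560 559 532 410 415 506 558 561 565 562 562 562 559]
 [562 565 558 539 458 429 301 306 337 424 440 524 567 566 565 556]
 [565 544 450 371 312 302 271 269 224 279 287 371 458 565 563 562]
 [550 436 300 249 258 258 272 268 218 246 249 252 326 487 566 559]
 [524 296 249 253 256 261 289 263 189 244 250 250 266 379 552 463]
 [521 241 251 249 250 257 265 223 177 249 245 253 252 346 556 515]
 [521 238 252 250 256 249 250 227 166 212 250 251 243 339 566 561]
 [552 449 243 245 258 253 249 253 230 235 245 216 302 503 566 564]]
now rows 120-140, cols 230-250
[[212 212 216 21
[... 1154 characters left out ...]
 568 566
  559 566]
 [574 577 567 573 567 544 464 436 278 309 339 427 446 527 569 569 570 564
  562 569]
 [572 576 571 555 455 380 309 302 277 267 227 280 298 373 461 569 574 562
  564 569]
 [580 580 552 436 302 252 249 254 276 267 217 253 255 256 328 496 570 561
  561 570]
 [572 578 527 299 253 252 249 264 298 262 188 245 247 247 262 384 558 469
  374 383]
 [572 576 525 240 250 250 247 255 267 223 159 196 202 193 206 348 563 522
  480 484]
 [574 579 526 232 256 252 238 195 198 177 159 158 154 160 171 272 403 403
  398 403]
 [579 579 558 455 238 242 236 159 159 159 158 157 167 162 196 253 272 265
  270 267]
 [579 573 573 560 491 456 236 189 179 177 179 196 200 246 257 270 269 267
  268 263]]
```

```bash
python3 - <<'E'
from h import *
from scipy.optimize import least_squares
def fit(f,q,g):
    d=np.load(f)['d'];uv=np.array([(u,v) for v in range(q[2],q[3]) for u in range(q[0],q[1]) if d[v,u]>0]);P=pts('side',uv,depth=d)
    m=(np.linalg.norm(P[:,:2]-g[:2],axis=1)<30)&(P[:,2]>g[2])&(P[:,2]<g[3]);Q=P[m]
    fn=lambda c:np.hypot(Q[:,0]-c[0],Q[:,1]-c[1])-22
    r=least_squares(fn,g[:2],loss='soft_l1',f_scale=1.5);print(f,m.sum(),r.x.round(2),'rms',np.sqrt((fn(r.x)**2).mean()).round(2),'zmin',P[(np.linalg.norm(P[:,:2]-g[:2],axis=1)<30)][:,2].min().round(1));return r.x
a0=fit('side0.npz',(225,258,130,170),(532,153,68,81))
a=fit('side2.npz',(225,258,130,170),(532,153,68,81))
b=fit('side2.npz',(225,258,115,135),(550,268,103,116))
y=np.array([-np.sin(-.144),np.cos(-.144)])
print('need move',(a+a0)/2+120*y-b)
for z in(68,75):pass
d=np.load('side2.npz')['d']
for u in(236,238,240,242): print(u,pts('side',[(u,v) for v in range(122,134)],depth=d).round(0)[:,1:].tolist())
E
```

```text
side0.npz 38 [534.52 155.62] rms 2.69 zmin 53.0
side2.npz 35 [534.61 155.46] rms 2.68 zmin 52.1
side2.npz 38 [550.85 267.4 ] rms 2.47 zmin 59.9
need move [0.94032185 6.89341472]
236 [[266.0, 135.0], [265.0, 131.0], [263.0, 128.0], [266.0, 121.0], [264.0, 119.0], [253.0, 121.0], [250.0, 119.0], [248.0, 115.0], [255.0, 106.0], [250.0, 105.0], [311.0, 60.0], [309.0, 57.0]]
238 [[256.0, 140.0], [259.0, 134.0], [258.0, 130.0], [256.0, 127.0], [251.0, 126.0], [252.0, 121.0], [253.0, 116.0], [248.0, 115.0], [-1008.0, 933.0], [254.0, 101.0], [274.0, 84.0], [276.0, 78.0]]
240 [[249.0, 144.0], [246.0, 141.0], [255.0, 131.0], [259.0, 124.0], [257.0, 121.0], [250.0, 121.0], [240.0, 123.0], [247.0, 114.0], [246.0, 110.0], [245.0, 106.0], [308.0, 60.0], [306.0, 57.0]]
242 [[245.0, 145.0], [250.0, 138.0], [257.0, 129.0], [257.0, 124.0], [-1008.0, 933.0], [251.0, 120.0], [252.0, 114.0], [250.0, 111.0], [247.0, 109.0], [248.0, 103.0], [313.0, 55.0], [302.0, 58.0]]
```

```bash
python3 go.py 554.9 273.6 112 2.997
```

```text
t 5.4667 travel mm [ 0.6  5.8 15.1] rot deg [ 0.05  0.07 -0.04]
```

>>> play_rows(
  series=[
    {"travel": [0.0005, 0.006, 0], "delta_rot": [0, 0, 0]},
    {"travel": [0.0005, 0.006, 0.007], "delta_rot": [0, 0, 0]},
    {"travel": [0.0005, 0.006, 0.015], "delta_rot": [0, 0, 0]},
    {"travel": [0.0005, 0.006, 0.015], "delta_rot": [0, 0, 0]},
    {"travel": [0.0005, 0.006, 0.015], "delta_rot": [0, 0, 0]},
  ],
)

```text
t: 5.88
tcp_pos: [554.1, 273.7, 110.2]
tcp_rot: [-3.141, -0.001, 2.997]
contact_force: [-0.1, -0.2, -0.3]
opening: 12.6
grasp_force: 50.5
```

>>> play_rows(
  series=[
    {"travel": [0, 0, 0.003], "delta_rot": [0, 0, 0]},
    {"travel": [0, 0, 0.006], "delta_rot": [0, 0, 0]},
    {"travel": [0, 0, 0.008], "delta_rot": [0, 0, 0]},
    {"travel": [0, 0, 0.008], "delta_rot": [0, 0, 0]},
    {"travel": [0, 0, 0.008], "delta_rot": [0, 0, 0]},
  ],
)

```text
t: 6.3
tcp_pos: [554.4, 274.0, 102.9]
tcp_rot: [-3.141, -0.0, 2.997]
contact_force: [-0.6, -0.5, -0.8]
opening: 12.9
grasp_force: 50.5
```

>>> play_rows(
  series=[
    {"travel": [0, 0, 0.002], "delta_rot": [0, 0, 0]},
    {"travel": [0, 0, 0.004], "delta_rot": [0, 0, 0]},
    {"travel": [0, 0, 0.005], "delta_rot": [0, 0, 0]},
    {"travel": [0, 0, 0.005], "delta_rot": [0, 0, 0]},
    {"travel": [0, 0, 0.005], "delta_rot": [0, 0, 0]},
  ],
)

```text
t: 6.72
tcp_pos: [554.4, 274.0, 97.9]
tcp_rot: [-3.141, -0.0, 2.997]
contact_force: [-0.0, -1.1, -0.2]
opening: 13.0
grasp_force: 50.5
```

>>> play_rows(
  series=[
    {"travel": [0, 0, 0.002], "delta_rot": [0, 0, 0]},
    {"travel": [0, 0, 0.004], "delta_rot": [0, 0, 0]},
    {"travel": [0, 0, 0.006], "delta_rot": [0, 0, 0]},
    {"travel": [0, 0, 0.006], "delta_rot": [0, 0, 0]},
    {"travel": [0, 0, 0.006], "delta_rot": [0, 0, 0]},
  ],
)

```text
t: 7.13
tcp_pos: [554.4, 274.0, 91.8]
tcp_rot: [-3.141, -0.0, 2.997]
contact_force: [-0.7, -1.0, -0.9]
opening: 12.9
grasp_force: 50.7
```

>>> play_rows(
  series=[
    {"travel": [0, 0, 0.002], "delta_rot": [0, 0, 0]},
    {"travel": [0, 0, 0.003], "delta_rot": [0, 0, 0]},
    {"travel": [0, 0, 0.003], "delta_rot": [0, 0, 0]},
    {"travel": [0, 0, 0.003], "delta_rot": [0, 0, 0]},
  ],
)

```text
t: 7.47
tcp_pos: [554.6, 274.1, 89.1]
tcp_rot: [3.142, 0.0, 2.997]
contact_force: [-1.1, 0.4, 5.4]
opening: 12.6
grasp_force: 51.3
```

```bash
python3 - <<'E'
from h import *
p,d=manip.camera('side')
cv2.imwrite('pics/s4.png',cv2.resize(cv2.convertScaleAbs(p[110:160,207:267,::-1],alpha=1.8),(720,600),interpolation=cv2.INTER_CUBIC))
print(manip.observe()['contact_force'])
E
```

```text
[-0.36247995 -1.51316306  5.05457946]
```

View pics/s4.png

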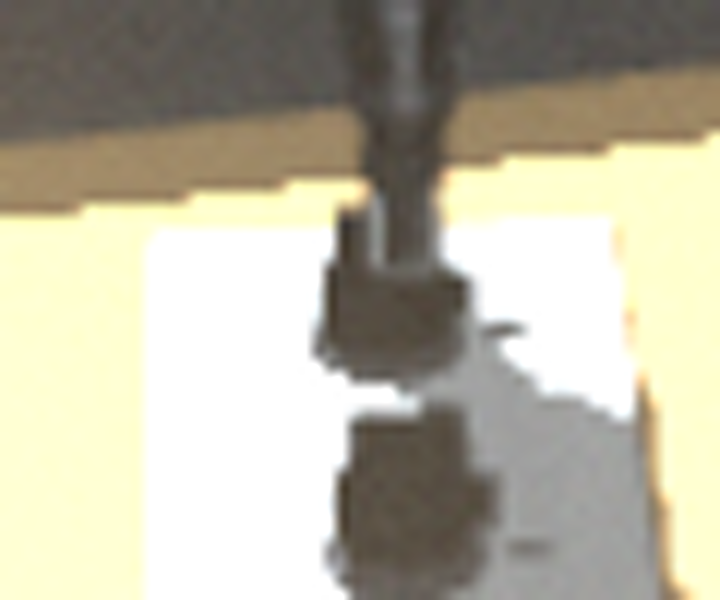

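The knob sits down at about (395,330), the spindle is hidden in its bore, and the force is now about 5 N, as the spring should give. It is home, so I press in.

>>> play_rows(
  series=[
    {"travel": [0, 0, 0.001], "delta_rot": [0, 0, 0]},
    {"travel": [0, 0, 0.0025], "delta_rot": [0, 0, 0]},
    {"travel": [0, 0, 0.004], "delta_rot": [0, 0, 0]},
    {"travel": [0, 0, 0.004], "delta_rot": [0, 0, 0]},
    {"travel": [0, 0, 0.004], "delta_rot": [0, 0, 0]},
  ],
)

```text
t: 7.93
tcp_pos: [554.6, 274.1, 85.2]
tcp_rot: [3.141, 0.0, 2.997]
contact_force: [-1.5, -0.5, 6.7]
opening: 12.6
grasp_force: 51.6
```

>>> play_rows(
  series=[
    {"travel": [0, 0, 0.001], "delta_rot": [0, 0, 0]},
    {"travel": [0, 0, 0.002], "delta_rot": [0, 0, 0]},
    {"travel": [0, 0, 0.003], "delta_rot": [0, 0, 0]},
    {"travel": [0, 0, 0.003], "delta_rot": [0, 0, 0]},
    {"travel": [0, 0, 0.003], "delta_rot": [0, 0, 0]},
  ],
)

```text
t: 8.35
tcp_pos: [555.0, 274.2, 83.7]
tcp_rot: [3.14, 0.001, 2.997]
contact_force: [-7.2, -3.2, 29.0]
opening: 13.0
grasp_force: 54.6
```

>>> play_rows(
  series=[
    {"travel": [0, 0, -0.001], "delta_rot": [0, 0, 0]},
    {"travel": [0, 0, -0.001], "delta_rot": [0, 0, 0]},
    {"travel": [0, 0, -0.001], "delta_rot": [0, 0, 0]},
    {"travel": [0, 0, -0.001], "delta_rot": [0, 0, 0]},
  ],
)

```text
t: 8.68
tcp_pos: [554.8, 274.2, 84.0]
tcp_rot: [3.141, 0.001, 2.997]
contact_force: [-4.6, -1.3, 17.9]
opening: 12.7
grasp_force: 52.9
```

```bash
python3 - <<'E'
from h import *
p,d=manip.camera('side')
cv2.imwrite('pics/s5.png',cv2.resize(cv2.convertScaleAbs(p[110:160,207:267,::-1],alpha=1.8),(720,600),interpolation=cv2.INTER_CUBIC))
E
```

```text
(no output)
```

View pics/s5.png

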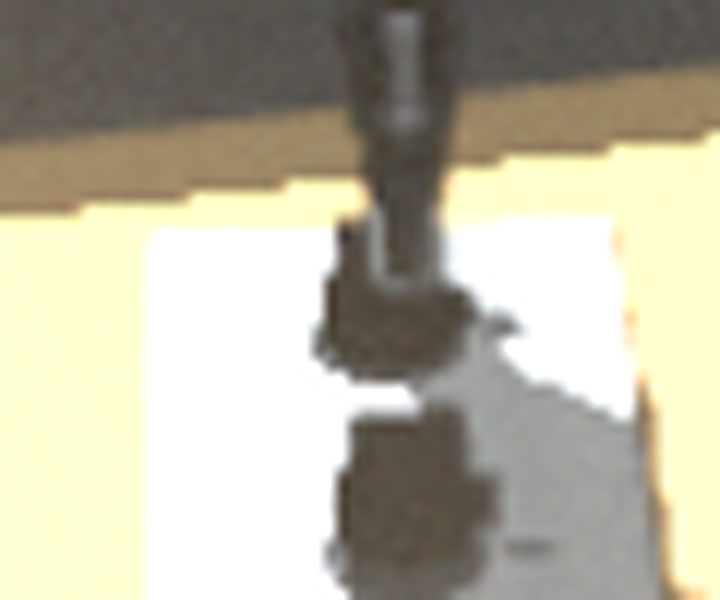

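The last picture shows finger, bar top and beak all about 1 px (5 mm) lower than before, with the knob upright just over the panel. The force rose along the spring and then hit the stop at TCP z 84, as predicted. I'll hand it in.

```bash
python3 -c "
from workcell import manip
print(manip.close_job())"
```

```text
the job is handed in; nothing more can be done
None
```

I fitted the knob on the spindle with the flats aligned and handed in still gripping it at about 50 N, pressed to the spring's stop with about 18 N; the judge returned no verdict, so success is unconfirmed.

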